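# Lock the tube rocker's shaft with its hitch pin

### The job

Take the hitch pin that carries the wire loop out of its stand, push it down through the cross hole near the end of the tube rocker's shaft until its collar rests on the shaft, then swing the sprung loop out and down over the shaft end until it snaps in underneath. The shaft has end play, so the hole is not exactly where the rocker's position puts it: feel for it gently, never loading the rocker with more than about 60 N. Leave the plain pin and the other things on the bench where they are.

Things in the scene. Friction and masses are not known exactly. Their poses are not given: they have to be found in the camera images.
- rocker: White tube rocker, fixed: base 160 x 330 x 30 mm, two bearing blocks up to 94 mm high, a blue wire cradle with four capped tubes (up to 86 mm) between, all at y below -60 mm in its own frame. Its steel shaft, 14 mm round, sticks out of the near block along the rocker's +y and ends in a flat tang flush with it. Origin: on the bench under hole_mid; z up. The robot must not load it with over 60 N (contact forces summed: levering the pin in its hole multiplies them).
- pin_grip (a point): Centre of the hitch pin's upright aluminium grip: 14 x 14 mm, from 12 to 44 mm above the collar's underside, this point 28 mm above it, on the pin's axis, z up. Its loop opens to the pin's own +y, so that it must go in with its +y along the rocker's +y. Below the grip a collar 18 mm wide, 13 mm high. Mass about 0.12 kg. Starts upright in the stand.
- pin_seat (a point): On the pin's axis at the underside of its collar. Fully home it is level with the tang's top. Below it the round shank: 10 mm thick, 22 mm long, tapered over the last 2 mm to a foot 8.4 mm wide.
- pin_foot (a point): Foot of the pin, the lower end of the shank, 22 mm under the collar's underside; fully home it stands 8 mm below the tang's underside.
- loop (a joint): Angle of the hitch pin's wire loop, rad: 0 = level, pointing to the pin's +y; grows as it swings down, 1.26 = closed, slanting back under the tang. Starts at 0 to 0.35, stays where it is left. Its outer part slides out on a spring (2.5 N/mm), so that its bar stretches some 2 mm over the tang's end and snaps in behind the lower edge at about 1.0 rad.
- stand: Grey plastic stand fixed to the bench, 50 (x) x 130 (y) x 34 mm high, with two upright holes 12 mm wide at y = -35 and +35 mm: the hitch pin is in one, the plain pin in the other. Origin under its centre.
- plain_pin: The other pin in the stand: same shank and collar, but a round stem with a 20 mm black ball and no loop. Origin at its collar's underside. To be left alone.
- dishes: Stack of three clear culture dishes, 90 mm wide, 43 mm high, standing loose; origin under its centre. To be left alone.
- bottle: Amber bottle, 70 mm wide, 130 mm high, loose; origin under its centre. To be left alone.
- beaker: Glass beaker, 70 mm wide, 85 mm high, loose; origin under its centre. To be left alone.
- marker: Black marker pen lying on the bench, 120 mm long, 14 mm thick; to be left alone.
- hole_mid (a point): Middle place of the tang's cross hole, at the tang's top face, 78 mm above the bench; axes as the rocker. The round hole, 11.5 mm wide, goes straight down through the tang. It really lies at x = 0 but anywhere from y = -13 to +13 mm from this point (end play, differs each time; the tang shifts with it, and stays put under a gentle push).
- tang_mid (a point): Point 7 mm under hole_mid: half-way down the tang: 22 mm wide (x), 14 mm thick, from 11 mm behind the real hole, underside 64 mm above the bench, end face 16 mm beyond the hole towards +y, end edges rounded by 5 mm. Two sprung balls at this depth in the hole grip the pin: it takes some 5 to 10 N to push it past them.
- loop_hinge (a point): Hinge of the loop, on the pin's axis, 8 mm above the collar's underside, hinge line along the pin's x. The loop is a U of 4 mm wire: arms at x = -16.5 and +16.5 mm, cross bar 25 mm from the hinge.
- loop_tab (a point): Outer edge of the thumb tab on the loop's cross bar, 14 mm wide. With the loop level the tab rises 18 mm from the bar's middle to this edge; a lip runs from here 12 mm back towards the hinge. Closed, the lip stands upright some 5 mm before the tang's end face. Close it with shut fingers beyond the tang's end: press down on the tab, then push it towards the pin.
Not all that is in view belongs to the job. What is shaped like the part that bears pin_grip but blue or pink is not meant.

How it is judged:
On the way, in this order (a step that is already met when the one before it is completed fails the run):
1. the hitch pin is fully home through the cross hole, its loop still open (z of pin_seat in the frame of rocker between 0.075 and 0.0805 m and z of pin_foot in the frame of rocker below 0.06 m and x of pin_foot in the frame of rocker between -0.004 and 0.004 m and y of pin_foot in the frame of rocker between -0.0165 and 0.0165 m and value of joint loop below 0.95 rad and contact force between rocker and anything else above 2 N), for 0.2 s.
2. the loop has snapped in under the shaft end (value of joint loop above 1.05 rad), for 0.2 s.
At the end, for the whole second after the job is handed in: The hitch pin stands in the shaft's cross hole, gripped there (over 2 N between it and the rocker), its collar within 2.5 mm of the tang's top and its foot out below the tang, and its loop is closed under the shaft end (loop angle above 1.05 rad) (z of pin_seat in the frame of rocker between 0.075 and 0.0805 m and z of pin_foot in the frame of rocker below 0.06 m and x of pin_foot in the frame of rocker between -0.004 and 0.004 m and y of pin_foot in the frame of rocker between -0.0165 and 0.0165 m and value of joint loop above 1.05 rad and contact force between rocker and anything else above 2 N); the robot touches nothing.
It fails at once if the rocker (with its shaft) is loaded with more than 60 N (contact force between rocker and anything else above 60 N).
It fails at once if the plain pin is moved by more than 15 mm (distance of plain_pin from where it was at the start of the episode above 0.015 m).
It fails at once if the dishes, bottle, beaker or marker are moved by more than 30 mm (distance of any of dishes, bottle, beaker, marker from where it was at the start of the episode above 0.03 m).
It also fails if it takes over 72 s, if anything falls off the work surface, if the arm or the gripper's body presses on something with over 40 N, if the wrist force passes 120 N, or if a joint passes its speed limit or range.

### The arm

A 6-joint arm with a two-finger parallel gripper is mounted at the origin on the work surface. World frame = base frame: x ahead of the robot, y to its left, z up, the work surface at z = 0. Lengths are in m, angles in rad, forces in N, time in s.
With the tool pointing down it reaches from about 0.325 to 0.75 m from the base axis. Payload 7.6 kg.
Tool frame: the origin (TCP) lies midway between the tips of the shut fingers; the grasp point (between the pads) lies 19 mm behind it; x points along the fingers, y is the direction in which the jaws open and shut, and the axes are right-handed (so a half turn about x gives the same grasp; the last joint's range is limited). The gripper opens to 85 mm and grips with 20 to 120 N. Pads are 22 mm wide; open, the fingers measure 114 mm over their backs; the gripper's body (76 mm by 85 mm) begins 54 mm behind the grasp point. The pads swing forward as they close: fully open they stand 13 mm farther back than shut.
Start: joints at [-1.326, 0.052, 1.401, -0, 1.689, -0.07], TCP at [0.163, -0.499, 0.231] pointing down, gripper open.
Joint ranges: [-2.9, 2.9], [-0.91, 2.17], [0.12, 2.37], [-1.06, 4.2], [0.26, 2.73], [-2.93, 2.93]. Speed limits (rad/s): [2.57, 2.57, 3.01, 3.14, 3.14, 3.14].

### API

Orientations are given as a rotation vector (axis times angle).
In Python, from plant import manip, camera, job, recognise, silhouettes gives the robot as it stands.
- The arm moves only by the tool step_arm, never from a script. Its arguments are lists of equal length, an entry for each row: "jaw": the opening, from -1 (shut) to 1 (fully open); "offset": the shift along the tool's x, y, z in m, a list of three; "twist": the turn about the tool's x in degrees. A call has 1 to 20 rows; each row shifts and turns the commanded pose from where the row before left it, along the tool's axes as they then stand; what a row does not reach is not made up. A row lasts 1/10 s, in which the tool goes at most 50 mm and 8.59 degrees, less where a joint would pass 70% of its speed; a pose out of reach is approached as far as the arm can. A call is refused whole if a number of a shift passes 0.05 or a number of a turn 8.59, either way. A call with a gripper value outside its range is refused whole. The fingers move at their own pace and stop on an object; "grip_force" is the grip in N (left out, the last holds). Time passes only in rows, so rows that do not move let the fingers close. It gives the time, the measured TCP pose, the force and the opening at its end, in the units of the state.
- manip.sense(): the state, without advancing time (a new reading comes with each control period).
- camera(name): name is "side" or "top" or "wrist"; returns a dict with "frame" (384x512x3 uint8, red, green, blue), "z_map" (384x512 float32, m along the optical axis (not along the pixel's ray), 0 where there is no reading), "fx", "fy", "cx", "cy" (pixels), "pose" (4x4, takes a point from camera to world coordinates); the wrist camera has in their place "tool_from_camera" (4x4, takes a point from camera to tool coordinates, whose origin is the TCP and whose axes are the tool frame's). Camera axes: x right, y down, z forward; pixel columns grow to the right and rows downward; lengths in m; the calibration is good to about 2 mm. A picture is of the moment at which its call begins: read the wrist's pose just before it.
- job.hand_in(): hands the job in, once; it reports no verdict.
Trained networks look in the newest picture that a camera, given by its name, has taken for a name from the list of things; names that differ only in an ending like _2 or _b are one class to them, and where a whole thing is asked for, a point or a joint stands for the part that bears it (a point fixed in the world has none). Each returns a list of dicts, best first, with "confidence" (0 to 1); they miss things now and then, are a little off and sometimes report something else, mostly with a low value. They report only what shows in the picture. A call takes as long as a camera call. They do not tell look-alikes from the thing itself.
- recognise(camera, thing): "position" ([x, y, z] in m, in world coordinates, good to about 4 mm: the middle of the surface that is visible of it).
- silhouettes(camera, thing): "mask" (384x512 bool, what is visible of it).
The state is a dict: "time_s": time; "joint_positions": joint angles; "joint_velocities": joint speeds; "joint_torque": joint torques, N m; "tool_pos": TCP position; "tool_rot": TCP orientation; "contact_force": force on the tool from outside, world axes, zero at the start; "ft_torque": the same for the moment, N m; "finger_gap": opening from 0.0 (shut) to 1.0 (fully open).
Only numpy, scipy, OpenCV 4.12 (cv2) and the standard library are available. Lean on these libraries where they do the work, as an engineer would, in place of code of your own. Each camera call takes 0.05 s, during which the arm holds its last target. There are 200 camera calls.

## Working session

There is one attempt and no reset: what is moved stays moved. The work goes in short steps, Python scripts to look and compute and a tool call to move; the robot and the scene stay as the last step left them, time stands still between calls to the robot, and variables do not carry over. Pictures are saved under pics/ and viewed, about 8 in all and at most 12, crops included, and the job is handed in when it is done.

Besides the shell and the picture viewer there is one more tool, called as name([rows], argument=value, ...), one row to a line, values as JSON. step_arm: Moves the arm, as the interface text tells. Its arguments: {"type":"object","properties":{"jaw":{"type":"array","items":{"type":"number"}},"offset":{"type":"array","items":{"type":"array","items":{"type":"number"}}},"twist":{"type":"array","items":{"type":"number"}},"grip_force":{"type":"number"}},"required":["jaw","offset","twist"]}

```bash
ls; mkdir -p pics
cat > h.py <<'E'
import numpy as np, cv2
from scipy.spatial.transform import Rotation as R
from plant import manip, camera, job, recognise, silhouettes
def tool():
    s=manip.sense(); T=np.eye(4); T[:3,:3]=R.from_rotvec(s['tool_rot']).as_matrix(); T[:3,3]=s['tool_pos']; return T
def shot(n):
    T=tool(); c=camera(n); c['W']=c['pose'] if 'pose' in c else T@c['tool_from_camera']; return c
def cloud(c):
    z=c['z_map']; v,u=np.mgrid[:z.shape[0],:z.shape[1]]
    P=np.stack([(u-c['cx'])/c['fx']*z,(v-c['cy'])/c['fy']*z,z],-1)
    W=P@c['W'][:3,:3].T+c['W'][:3,3]; W[z<=0]=np.nan; return W
def px(c,p):
    q=np.linalg.inv(c['W'])@np.r_[p,1]; return [round(q[0]/q[2]*c['fx']+c['cx']),round(q[1]/q[2]*c['fy']+c['cy'])]
def save(n,img): cv2.imwrite('pics/'+n,img[:,:,::-1])
E
python3 - <<'E'
from h import *
ims=[]
for n in ['top','side']:
    c=shot(n); ims.append(c['frame']); print(n,np.round(c['W'],2).tolist(),c['fx'])
    for t in ['rocker','pin_grip','stand','plain_pin','dishes','bottle','beaker','marker','hole_mid','tang_mid','loop_tab','loop']:
        try:
            print(t,[(np.round(d['position'],3).tolist(),round(d['confidence'],2),px(c,d['position'])) for d in recognise(n,t)])
        except Exception as e: print(t,e)
    save(n+'1.png',c['frame'])
s=manip.sense();print(s)
E
```

```text
pics
top [[-0.01, -0.99, 0.15, 0.42], [-1.0, 0.02, 0.01, 0.18], [-0.01, -0.15, -0.99, 0.84], [0.0, 0.0, 0.0, 1.0]] 356.2080405317676
rocker [([0.571, -0.23, 0.064], 0.95, [447, 171]), ([0.569, 0.253, 0.056], 0.27, [230, 176])]
pin_grip [([0.659, 0.194, 0.014], 0.69, [255, 142]), ([0.569, 0.255, 0.056], 0.63, [229, 176]), ([0.595, 0.348, 0.014], 0.52, [191, 169])]
stand [([0.559, 0.208, 0.037], 0.8, [250, 182])]
plain_pin []
dishes [([0.374, 0.047, 0.042], 0.7, [324, 263])]
bottle [([0.685, 0.364, 0.094], 0.63, [177, 122]), ([0.569, -0.23, 0.063], 0.17, [447, 172]), ([0.56, 0.208, 0.039], 0.17, [250, 181])]
beaker [([0.613, 0.461, 0.049], 0.7, [139, 159])]
marker [([0.369, 0.221, 0.017], 0.64, [245, 266])]
hole_mid [([0.569, -0.233, 0.06], 0.59, [447, 172])]
tang_mid [([0.566, -0.228, 0.067], 0.71, [447, 173]), ([0.57, 0.273, 0.057], 0.26, [220, 176])]
loop_tab [([0.573, 0.273, 0.056], 0.4, [221, 175])]
loop [([0.613, 0.457, 0.048], 0.7, [141, 159]), ([0.599, 0.35, 0.036], 0.55, [189, 166]), ([0.575, 0.27, 0.043], 0.46, [222, 175]), ([0.659, 0.19, 0.035], 0.44, [257, 140])]
side [[0.9
[... 1317 characters left out ...]
 0.49, [263, 200])]
{'time_s': 1.3, 'joint_positions': array([-1.32625759e+00,  5.22287942e-02,  1.40072501e+00,  9.96695749e-06,
        1.68859682e+00, -7.03141903e-02]), 'joint_velocities': array([ 0.00054777, -0.0005312 ,  0.00068857,  0.00039536, -0.00108202,
       -0.00105556]), 'joint_torque': array([-3.76285325e-04, -3.81538832e+01, -3.60308075e+01, -6.91243577e-05,
        2.92428640e-04, -1.88365198e-05]), 'tool_pos': array([ 0.16260085, -0.49919933,  0.23129562]), 'tool_rot': array([ 2.05145483,  0.32560433, -2.05142676]), 'contact_force': array([ 0.06297495, -0.53451293,  0.36673959]), 'ft_torque': array([-0.02095687,  0.00643546,  0.02694873]), 'finger_gap': 1.0027274802019142}
```

Run:
```python
import cv2,numpy as np
a=cv2.imread('pics/top1.png');b=cv2.imread('pics/side1.png')
c1=cv2.resize(a[120:220,130:290],(800,500)[:0] or (400,250),interpolation=3);c2=cv2.resize(b[140:260,230:350],(400,400),interpolation=3)
cv2.imwrite('pics/v1.png',np.hstack([a[:, 112:],np.zeros((384,0,3),'u1'),b[:,:400]]))
o=np.zeros((400,800,3),'u1');o[:250,:400]=c1;o[:,400:]=c2;cv2.imwrite('pics/v2.png',o)
```

```text
(no output)
```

View pics/v1.png

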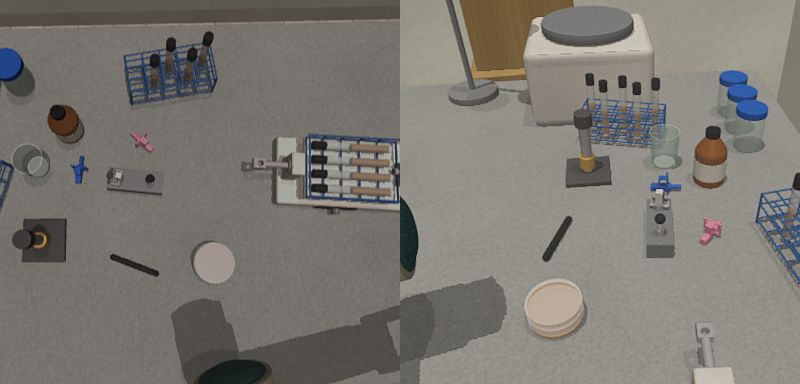

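View pics/v2.png

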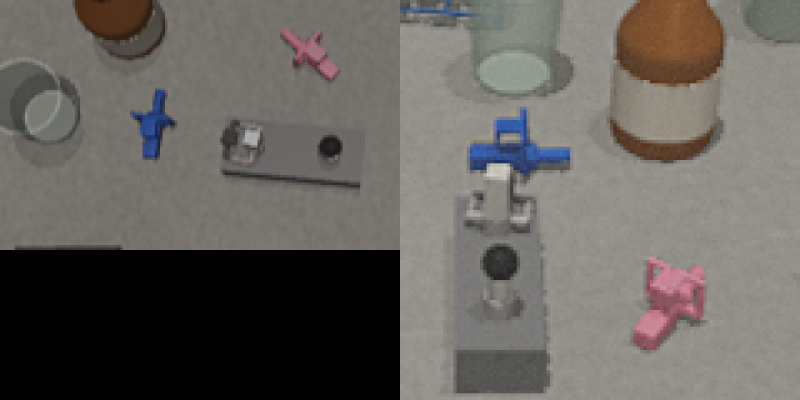

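Run:
```python
from h import *
for n in ['top','side']:
    c=shot(n); W=cloud(c)
    # tang+shaft points: above z .06, y>-0.13
    m=(W[...,2]>.066)&(W[...,2]<.09)&(W[...,1]>-.135)&(W[...,1]<.05)&(abs(W[...,0]-.585)<.05)
    P=W[m]; print(n,len(P))
    for y0 in np.arange(-.135,.02,.01):
        q=P[(P[:,1]>=y0)&(P[:,1]<y0+.01)]
        if len(q): print(round(y0+.005,3),np.round([q[:,0].min(),q[:,0].max(),q[:,0].mean(),q[:,2].mean(),q[:,1].max()],4))
    m=(W[...,2]>.02)&(W[...,2]<.12)&(abs(W[...,1]-.21)<.1)&(abs(W[...,0]-.56)<.045)
    P=W[m&(W[...,2]<.037)]; 
    if len(P): r=cv2.minAreaRect((P[:,:2]*1000).astype('f4')); print('stand',r)
    P=W[m&(W[...,2]>.045)&(W[...,1]>.22)]; print('pin',len(P),np.round([P.min(0),P.max(0),P.mean(0)],4).tolist())
    P=P[P[:,2]>.07]; print('top',len(P),np.round([P.min(0),P.max(0),P.mean(0)],4).tolist()if len(P) else '')
    P=W[(W[...,2]>.026)&(W[...,2]<.034)&(W[...,1]<-.1)&(W[...,0]>.4)]
    if len(P): print('base',cv2.minAreaRect((P[:,:2]*1000).astype('f4')))
print(np.round(tool(),3).tolist(), np.round(camera('wrist')['tool_from_camera'],3).tolist())
```

```text
top 391
-0.13 [ 0.5609  0.6095  0.5863  0.0804 -0.125 ]
-0.12 [ 0.5615  0.6056  0.581   0.079  -0.1154]
-0.11 [ 0.5805  0.5945  0.5868  0.0755 -0.1056]
-0.1 [ 0.5812  0.5941  0.5876  0.0763 -0.0959]
-0.09 [ 0.5824  0.5939  0.5881  0.0766 -0.0854]
-0.08 [ 0.5829  0.5968  0.5885  0.0761 -0.0753]
-0.07 [ 0.5797  0.6008  0.5898  0.0762 -0.0653]
-0.06 [ 0.5804  0.603   0.5917  0.0761 -0.055 ]
-0.05 [ 0.5813  0.6041  0.5917  0.0757 -0.0457]
stand ((565.8609619140625, 214.94879150390625), (129.9991455078125, 50.64055633544922), 83.61190795898438)
pin 105 [[0.553, 0.2412, 0.0451], [0.5853, 0.2788, 0.0796], [0.5699, 0.2564, 0.0645]]
top 44 [[0.5616, 0.2431, 0.0706], [0.5767, 0.257, 0.0796], [0.5689, 0.2496, 0.077]]
base ((570.0926513671875, -255.26817321777344), (285.8249816894531, 168.96949768066406), 85.33606719970703)
side 621
-0.13 [ 0.5594  0.5603  0.5598  0.0787 -0.1262]
-0.12 [ 0.5813  0.5901  0.5858  0.0791 -0.1151]
-0.11 [ 0.5797  0.5934  0.5859  0.0773 -0.105 ]
-0.1 [ 0.5801  0.5939  0.5864  0.0772 -0.0952]
-0.09 [ 0.5808  0.5947  0.5871  0.0775 -0.0855]
-0.08 [ 0.5818  0.5954  0.5878  0.0775 -0.0751]
-0.07 [ 0.5783  0.6005  0.5891  0.0772 -0.0651]
-0.06 [ 0.5789  0.6011  0.5901  0.0763 -0.0552]
-0.05 [ 0.5796  0.602   0.5892  0.0781 -0.0481]
stand ((564.6831665039062, 213.95089721679688), (132.92417907714844, 49.038169860839844), 83.70977783203125)
pin 177 [[0.5505, 0.2398, 0.0451], [0.5865, 0.2749, 0.0807], [0.5685, 0.2464, 0.0619]]
top 59 [[0.5606, 0.2403, 0.0702], [0.5755, 0.2548, 0.0807], [0.5678, 0.2463, 0.0769]]
[[0.0, 0.31, -0.951, 0.163], [-0.0, -0.951, -0.31, -0.499], [-1.0, 0.0, 0.0, 0.231], [0.0, 0.0, 0.0, 1.0]] [[-0.0, -0.314, 0.949, -0.142], [1.0, 0.0, 0.001, -0.001], [-0.0, 0.949, 0.314, -0.081], [0.0, 0.0, 0.0, 1.0]]
```

step_arm([
  [0,0,0],
  [0,0,0],
  [0,0,0],
  [0,0,0],
  [0,0,0],
  [0,0,0],
  [0,0,0],
  [0,0,0],
  [0,0.025,-0.029],
  [0,0.025,-0.029],
  [0,0.025,-0.029],
  [0,0.025,-0.029],
  [0,0.025,-0.029],
  [0,0.025,-0.029],
  [0,0.025,-0.029],
  [0,0.025,-0.029],
  [0,0.025,-0.029],
  [0,0.025,-0.029],
  [0,0.025,-0.029],
  [0,0.025,-0.029],
], jaw=[0,0,0,0,0,0,0,0,0,0,0,0,0,0,0,0,0,0,0,0], twist=[-8.56,-8.56,-8.56,-8.56,-8.56,-8.56,-8.56,-8.56,0,0,0,0,0,0,0,0,0,0,0,0])

```text
time_s: 3.45
tool_pos: [0.4841, -0.1687, 0.2315]
tool_rot: [1.254, 1.179, -1.254]
contact_force: [0.1, -0.6, -0.2]
finger_gap: 0.502
```

step_arm([
  [0.01,0.025,-0.029],
  [0.01,0.025,-0.029],
  [0.01,0.025,-0.029],
  [0.01,0.025,-0.029],
  [0,0,0],
  [0,0,0],
], jaw=[0,0,0,0,0,0], twist=[0,0,0,0,0,0])

```text
time_s: 4.05
tool_pos: [0.59, -0.0599, 0.1906]
tool_rot: [1.252, 1.181, -1.254]
contact_force: [0.3, -1.2, 0.5]
finger_gap: 0.496
```

Run:
```python
from h import *
c=shot('wrist'); W=cloud(c); save('w1.png',c['frame']); np.save('w1.npy',W)
print(np.round(tool(),4).tolist(), manip.sense()['time_s'], manip.sense()['joint_positions'])
print(px(c,[.59,-.062,.078]))
m=(W[...,2]>.072)&(W[...,2]<.084)&(W[...,1]>-.10)&(W[...,1]<.0)&(abs(W[...,0]-.59)<.04)
P=W[m]; v,u=np.nonzero(m); print(u.min(),u.max(),v.min(),v.max())
r=cv2.minAreaRect((P[P[:,1]>-.065][:,:2]*1000).astype('f4')); print('tang',r,P[:,2].mean())
print(np.round([P.min(0),P.max(0)],4).tolist())
q=px(c,[.59,-.062,.078]); x0,y0=max(q[0]-80,0),max(q[1]-80,0)
save('w1c.png',cv2.resize(c['frame'],(768,576),interpolation=2))
```

```text
[[-0.0001, 0.9982, -0.0607, 0.5899], [-0.0004, -0.0607, -0.9982, -0.0607], [-1.0, -0.0001, 0.0005, 0.1914], [0.0, 0.0, 0.0, 1.0]] 4.1 [-1.64577398e-01  2.58230973e-01  1.25166558e+00 -4.63686682e-04
  1.63176409e+00 -1.03870823e-01]
[258, 198]
245 272 177 241
tang ((590.5150146484375, -55.4014892578125), (19.98457908630371, 21.65680503845215), 86.36170959472656) 0.07632830701511364
[[0.5786, -0.1, 0.072], [0.6019, -0.0449, 0.0796]]
```

View pics/w1c.png

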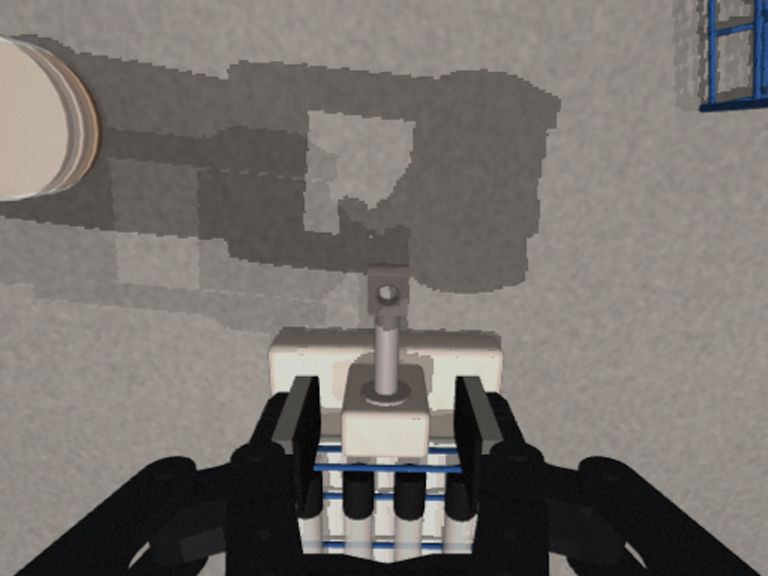

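Run:
```python
from h import *
W=np.load('w1.npy'); f=cv2.imread('pics/w1.png')
g=f[176:214,240:278].mean(2).astype(int); print(g[8:34,4:32])
T=np.array([[-0.0001,0.9982,-0.0607,0.5899],[-0.0004,-0.0607,-0.9982,-0.0607],[-1,-0.0001,0.0005,0.1914],[0,0,0,1]])
c=camera('wrist'); C=T@c['tool_from_camera']; print(c['fx'],c['cx'],c['cy'])
for u,v in [(258.5,196),(258.5,195.5),(258.5,197),(248,178),(270,178),(259,178)]:
    d=C[:3,:3]@[(u-c['cx'])/c['fx'],(v-c['cy'])/c['fy'],1]; t=(.078-C[2,3])/d[2]; print(u,v,np.round(C[:3,3]+t*d,4))
z=c['z_map'][188:206,250:270]; print(np.round(W[190:204,250:268,2]*1000).astype(float))
```

```text
[[122  99  97  95  97  94  95  96  96  97  97  96  97  96  95  97  98  98
   97  97  97  97  97  97  98  99  99  98]
 [122 100  95  91  93  95  96  95  94  94  95  93  94  94  92  93  94  94
   93  95  96  93  94  91  93  94  95  95]
 [122 100  94  93  94  96  95  95  95  93  94  94  94  93  91  93  93  92
   93  94  95  93  93  90  91  92  94  93]
 [120  99  93  94  93  94  95  94  93  93  92  94  94  93  93  93  91  93
   94  93  94  92  93  92  94  93  95  94]
 [121 101  92  94  92  94  96  93  93  96  92  93  92  91  90  91  91  93
   95  94  93  95  93  90  93  95  95  93]
 [120 101  93  95  99  96  94  94  94  94  91  90  86  83  84  86  86  88
   91  94  94  94  92  92  90  95  95  92]
 [122 100  94  94  95  95  96  94  93  90  86  82  90 100 101  86  80  77
   79  91  94  94  92  92  91  93  94  93]
 [121 100  93  95  94  93  94  93  86  82 101 113 134 142 144 111  96  94
   86  81  85  92  91  91  90  92  94  92]
 [118 100  94  95  95  94  95  85  79 114 141 144 142 143 141 108  97 100
   98  89  78  84  90  92  90  93  93  94]
 [120  99  95  94  94  94  91  80  82 132 146 1
[... 2561 characters left out ...]
-1. -0. 73. 75. 77. 76.]
 [77. 76. 72. -1. -0.  1. -1.  1.  0. -2. -0. -2. -1. 70. 71. 76. 78. 77.]
 [76. 72. 72. -1. -1. -1. -1. -2. -1.  1.  0. -1. -2. -1. 72. 76. 76. 77.]
 [76. 72. 71. 63. -1. -0. -1. -0. -1. -1. -1. -1. -1. 63. 72. 77. 79. 77.]
 [77. 75. 70. 64. nan  1. -1.  1. -0. -1.  0. -0. 64. 67. 70. 75. 77. 76.]
 [76. 74. 72. 69. 66. 66. 65. 63. 63. 64. 63. 65. 66. 70. 71. 75. 77. 78.]
 [77. 76. 74. 70. 70. 67. 67. 66. 66. 66. 67. 69. 69. 72. 75. 77. 76. 78.]
 [76. 77. 76. 73. 72. 71. 70. 68. 68. 69. 67. 71. 71. 73. 77. 76. 76. 76.]
 [78. 77. 76. 75. 74. 74. 73. 72. 71. 72. 72. 74. 75. 75. 76. 77. 78. 77.]
 [78. 77. 77. 77. 75. 76. 75. 75. 74. 73. 74. 75. 76. 76. 77. 76. 76. 76.]]
```

step_arm([
  [0,-0.005,-0.0385],
  [0,-0.005,-0.0385],
  [0,-0.005,-0.0385],
  [0,-0.005,-0.0385],
  [0,-0.005,-0.0385],
  [0,-0.005,-0.0385],
  [0,-0.005,-0.0385],
  [0,-0.005,-0.0385],
  [0,0,0],
  [0,0,0],
], jaw=[0,0,0,0,0,0,0,0,0,0], twist=[0,0,0,0,0,0,0,0,2.5,0])

```text
time_s: 5.15
tool_pos: [0.5688, 0.2493, 0.1921]
tool_rot: [1.287, 1.157, -1.285]
contact_force: [-0.2, -0.5, 0.2]
finger_gap: 0.502
```

Run:
```python
from h import *
c=shot('wrist'); W=cloud(c); save('w2.png',c['frame']); np.save('w2.npy',W)
print(np.round(tool(),4).tolist(), manip.sense()['time_s'], manip.sense()['joint_positions'])
sel=(abs(W[...,0]-.57)<.04)&(abs(W[...,1]-.25)<.05)
P=W[sel&(W[...,2]>.074)&(W[...,2]<.09)]; print('top',len(P),cv2.minAreaRect((P[:,:2]*1000).astype('f4')),P.mean(0))
for a,b in [(.038,.046),(.046,.054),(.054,.064),(.064,.072)]:
    P=W[sel&(W[...,2]>a)&(W[...,2]<b)]; print(a,len(P),np.round([P.min(0),P.max(0)],4).tolist())
q=px(c,[.569,.25,.06]); print(q); f=c['frame'][q[1]-60:q[1]+60,q[0]-80:q[0]+80]
save('w2c.png',cv2.resize(f,(800,600),interpolation=3))
```

```text
[[0.0011, 0.9945, -0.1043, 0.569], [-0.0, -0.1043, -0.9945, 0.2486], [-1.0, 0.0011, -0.0001, 0.1921], [0.0, 0.0, 0.0, 1.0]] 5.2 [ 3.52621002e-01  3.36607744e-01  1.15585011e+00 -4.29372807e-04
  1.64808236e+00  4.57123206e-01]
top 279 ((568.0335693359375, 250.86195373535156), (14.069900512695312, 13.959754943847656), 75.70235443115234) [0.56792042 0.25131035 0.07680709]
0.038 509 [[0.5496, 0.2435, 0.038], [0.591, 0.2797, 0.046]]
0.046 58 [[0.5601, 0.2484, 0.046], [0.5813, 0.2793, 0.0539]]
0.054 288 [[0.5605, 0.2499, 0.054], [0.5812, 0.2799, 0.0638]]
0.064 45 [[0.5607, 0.2508, 0.064], [0.5756, 0.2589, 0.072]]
[258, 188]
```

View pics/w2c.png

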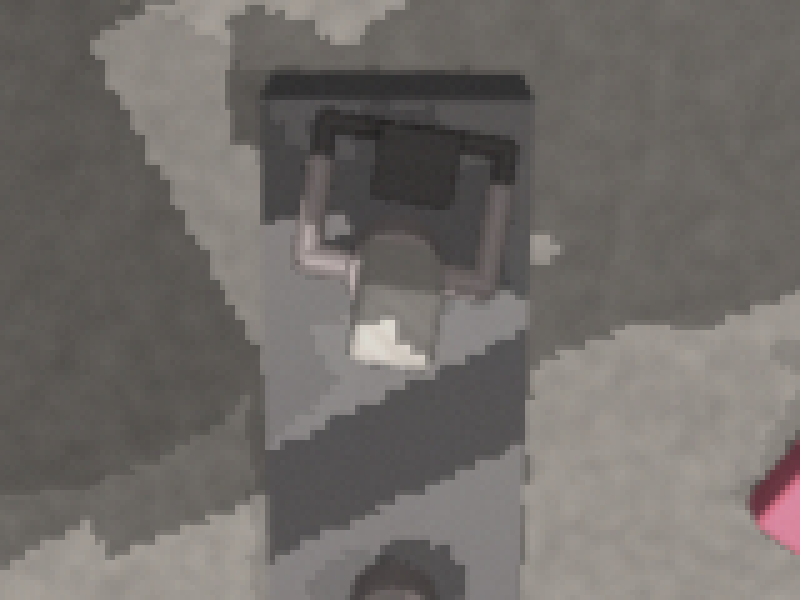

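step_arm([
  [0,0,0],
  [0,-0.0015,-0.002],
  [0.035,0,0],
  [0.035,0,0],
  [0.03,0,0],
  [0.02,0,0],
  [0.015,0,0],
  [0.007,0,0],
  [0,0,0],
  [0,0,0],
  [0,0,0],
  [0,0,0],
  [0,0,0],
  [0,0,0],
], jaw=[0,0,0,0,0,0,0,0,-1,-1,-1,-1,-1,-1], twist=[8.3,0,0,0,0,0,0,0,0,0,0,0,0,0], grip_force=50)

```text
time_s: 6.6
tool_pos: [0.5687, 0.252, 0.0508]
tool_rot: [1.392, 1.08, -1.388]
contact_force: [-0.0, -1.0, 6.5]
finger_gap: 0.15
```

step_arm([
  [-0.005,0,0],
  [-0.015,0,0],
  [-0.03,0,0],
  [-0.04,0,0],
  [-0.03,0,0],
  [0,0,0],
  [0,0,0],
], jaw=[-1,-1,-1,-1,-1,-1,-1], twist=[0,0,0,0,0,0,0])

```text
time_s: 7.3
tool_pos: [0.5678, 0.2518, 0.1699]
tool_rot: [1.391, 1.081, -1.39]
contact_force: [0.5, -0.3, -1.9]
finger_gap: 0.153
```

Run:
```python
from h import *
c=shot('wrist'); W=cloud(c); save('w3.png',c['frame']); T=tool()
print(np.round(T,4).tolist(), manip.sense()['contact_force'],manip.sense()['finger_gap'])
Q=(W-T[:3,3])@T[:3,:3]  # tool coords
m=(abs(Q[...,1])<.03)&(abs(Q[...,2])<.05)&(Q[...,0]>-.03)&(Q[...,0]<.06)
v,u=np.nonzero(m); print(u.min(),u.max(),v.min(),v.max())
u0,v0=max((u.min()+u.max())//2-80,0),max((v.min()+v.max())//2-60,0); print(u0,v0)
f=c['frame'][v0:v0+120,u0:u0+160]; a=cv2.resize(f,(480,360),interpolation=3)
s=shot('side'); q=px(s,T[:3,3]); g=s['frame'][max(q[1]-40,0):q[1]+40,max(q[0]-35,0):q[0]+36]
b=cv2.resize(g,(319,360),interpolation=3); save('w3c.png',np.hstack([a,b]))
for x0 in np.arange(-.03,.05,.005):
    P=Q[m&(Q[...,0]>=x0)&(Q[...,0]<x0+.005)]
    if len(P): print(round(x0,3),len(P),np.round([P.min(0)[1:],P.max(0)[1:]],4).tolist())
```

```text
[[-0.0019, 0.9691, -0.2466, 0.5672], [-0.0007, -0.2466, -0.9691, 0.2516], [-1.0, -0.0017, 0.0012, 0.1683], [0.0, 0.0, 0.0, 1.0]] [ 0.52764942 -1.05171905 -1.39768303] 0.15264011530261073
207 308 208 319
177 203
-0.03 1475 [[-0.0201, -0.0127], [0.0201, 0.0101]]
-0.025 608 [[-0.02, -0.0128], [0.0203, 0.0099]]
-0.02 539 [[-0.0202, -0.0127], [0.0201, -0.0049]]
-0.015 513 [[-0.0199, -0.0127], [0.0201, -0.0048]]
-0.01 1204 [[-0.0187, -0.0284], [0.0189, -0.0052]]
-0.005 247 [[-0.0122, -0.0283], [0.0082, -0.0049]]
0.0 231 [[-0.0151, -0.0275], [0.007, -0.0019]]
0.005 896 [[-0.0189, -0.0266], [0.0192, -0.0003]]
0.01 540 [[-0.0188, -0.0264], [0.0189, -0.0034]]
```

View pics/w3c.png

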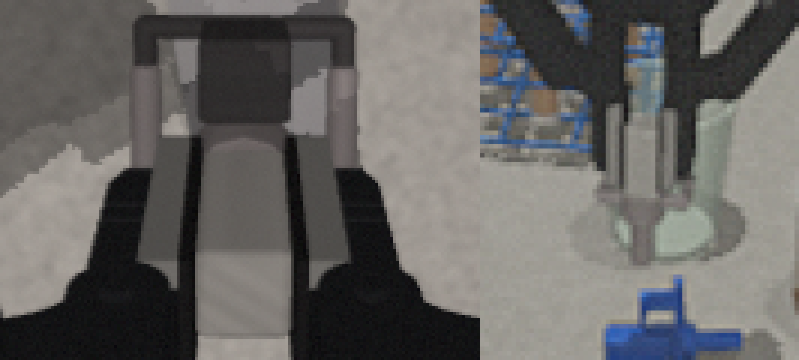

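step_arm([
  [0,0,0],
  [0,0,0],
  [0,0.0053,0.0386],
  [0,0.0053,0.0386],
  [0,0.0053,0.0386],
  [0,0.0053,0.0386],
  [0,0.0053,0.0386],
  [0,0.0053,0.0386],
  [0,0.0053,0.0386],
  [0,0.0053,0.0386],
  [0,0,0],
  [0.02,0,0],
  [0.019,0,0],
  [0,0,0],
  [0,0,0],
], jaw=[-1,-1,-1,-1,-1,-1,-1,-1,-1,-1,-1,-1,-1,-1,-1], twist=[-5.35,-5.35,0,0,0,0,0,0,0,0,0,0,0,0,0])

```text
time_s: 8.9
tool_pos: [0.5904, -0.0585, 0.1295]
tool_rot: [1.254, 1.181, -1.256]
contact_force: [-0.1, 0.1, -0.9]
finger_gap: 0.155
```

Run:
```python
from h import *
c=shot('wrist'); W=cloud(c); save('w4.png',c['frame']); T=tool()
print(np.round(T,4).tolist(), manip.sense()['contact_force'],manip.sense()['time_s'])
m=(W[...,2]>.072)&(W[...,2]<.082)&(W[...,1]>-.10)&(W[...,1]<-.02)&(abs(W[...,0]-.59)<.013)
P=W[m]; print(np.round([P.min(0),P.max(0)],4).tolist(),len(P))
s=shot('side'); W=cloud(s)
m=(abs(W[...,0]-.59)<.03)&(W[...,1]>-.08)&(W[...,1]<-.02)&(W[...,2]>.06)&(W[...,2]<.15)
v,u=np.nonzero(m); print(u.min(),u.max(),v.min(),v.max())
g=s['frame'][v.min()-20:384,u.min()-30:u.max()+30]; a=cv2.resize(g,None,fx=4,fy=4,interpolation=3)
q=px(c,[.59,-.05,.085]); f=c['frame'][q[1]-60:q[1]+60,q[0]-60:q[0]+60]; b=cv2.resize(f,(400,400),interpolation=3)
o=np.zeros((max(a.shape[0],400),400+a.shape[1],3),'u1'); o[:400,:400]=b;o[:a.shape[0],400:]=a; print(o.shape); save('w4c.png',o)
```

```text
[[-0.0, 0.9981, -0.062, 0.591], [0.0, -0.062, -0.9981, -0.0586], [-1.0, -0.0, -0.0, 0.1307], [0.0, 0.0, 0.0, 1.0]] [-0.25911495 -0.2054762  -1.18140951] 8.95
[[0.5785, -0.0732, 0.0721], [0.6017, -0.0446, 0.0789]] 262
291 324 285 342
(476, 772, 3)
```

View pics/w4c.png

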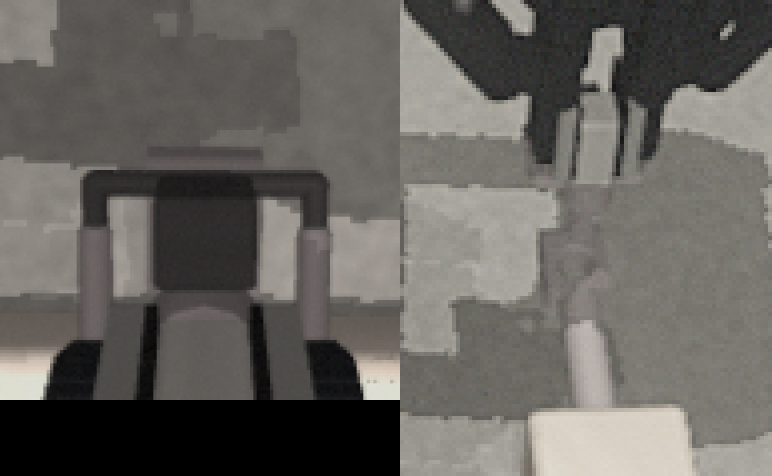

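step_arm([
  [0.005,0,0.001],
  [0.003,0,0],
  [0.002,0,0],
  [0.001,0,0],
  [0.001,0,0],
  [0.001,0,0],
  [0.001,0,0],
  [0,0,0],
], jaw=[-1,-1,-1,-1,-1,-1,-1,-1], twist=[0,0,0,0,0,0,0,0])

```text
time_s: 9.8
tool_pos: [0.5908, -0.06, 0.1161]
tool_rot: [1.255, 1.179, -1.255]
contact_force: [-0.2, 0.7, -2.4]
finger_gap: 0.151
```

step_arm([
  [0.001,0,0],
  [0.0005,0,0],
  [0,0,0],
  [0,0,0],
], jaw=[-1,-1,-1,-1], twist=[0,0,0,0])

```text
time_s: 10.2
tool_pos: [0.5908, -0.0601, 0.1148]
tool_rot: [1.255, 1.179, -1.255]
contact_force: [0.5, 0.1, -1.6]
finger_gap: 0.152
```

step_arm([
  [0.001,0,0],
  [0.001,0,0],
  [0.001,0,0],
  [0,0,0],
], jaw=[-1,-1,-1,-1], twist=[0,0,0,0])

```text
time_s: 10.6
tool_pos: [0.5907, -0.06, 0.1116]
tool_rot: [1.255, 1.179, -1.255]
contact_force: [0.7, -1.1, -1.6]
finger_gap: 0.154
```

step_arm([
  [0.001,0,0],
  [0.001,0,0],
  [0.001,0,0],
  [0.001,0,0],
  [0,0,0],
], jaw=[-1,-1,-1,-1,-1], twist=[0,0,0,0,0])

```text
time_s: 11.1
tool_pos: [0.5905, -0.06, 0.1073]
tool_rot: [1.255, 1.18, -1.256]
contact_force: [-1.2, 0.4, -2.8]
finger_gap: 0.152
```

step_arm([
  [0.001,0,0],
  [0.001,0,0],
  [0.001,0,0],
  [0.001,0,0],
  [0,0,0],
], jaw=[-1,-1,-1,-1,-1], twist=[0,0,0,0,0])

```text
time_s: 11.6
tool_pos: [0.5906, -0.06, 0.1033]
tool_rot: [1.255, 1.179, -1.256]
contact_force: [-2.8, 0.7, -2.2]
finger_gap: 0.152
```

step_arm([
  [0.001,-0.0004,0],
  [0.001,0,0],
  [0.001,0,0],
  [0.001,0,0],
  [0.001,0,0],
  [0,0,0],
], jaw=[-1,-1,-1,-1,-1,-1], twist=[0,0,0,0,0,0])

```text
time_s: 12.2
tool_pos: [0.5904, -0.06, 0.0985]
tool_rot: [1.255, 1.179, -1.255]
contact_force: [-0.9, 0.8, -2.5]
finger_gap: 0.15
```

step_arm([
  [0.001,0,0],
  [0.001,0,0],
  [0.001,0,0],
  [0,0,0],
  [0,0,0],
], jaw=[-1,-1,-1,-1,-1], twist=[0,0,0,0,0])

```text
time_s: 12.7
tool_pos: [0.5904, -0.06, 0.0955]
tool_rot: [1.255, 1.179, -1.255]
contact_force: [-0.4, 0.2, -2.2]
finger_gap: 0.155
```

Run:
```python
from h import *
c=shot('wrist'); save('w5.png',c['frame']); T=tool()
s=shot('side'); save('s5.png',s['frame'])
g=s['frame'][270:384,255:355]; a=cv2.resize(g,None,fx=4,fy=4,interpolation=3)
f=c['frame'][170:270,207:308]; b=cv2.resize(f,(400,400),interpolation=3)
o=np.zeros((a.shape[0],800,3),'u1'); o[:400,:400]=b;o[:,400:]=a; save('w5c.png',o)
```

```text
(no output)
```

View pics/w5c.png

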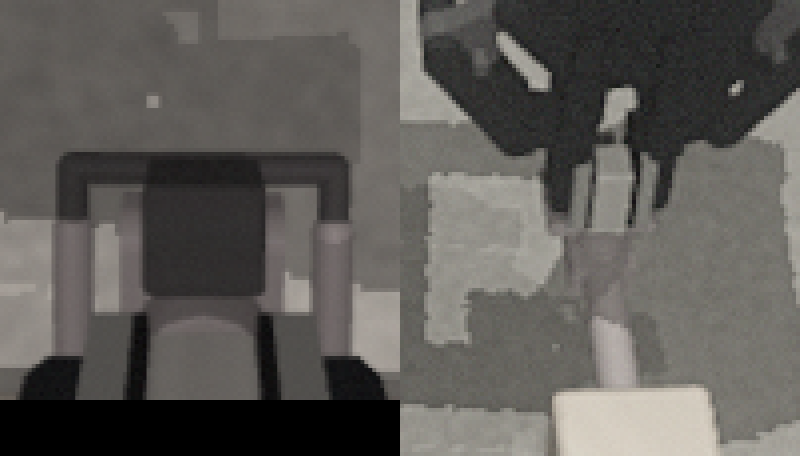

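step_arm([
  [0.0005,0,0],
  [0.0005,0,0],
  [0,0,0],
  [0,0,0],
], jaw=[-1,-1,-1,-1], twist=[0,0,0,0])

```text
time_s: 13.2
tool_pos: [0.5905, -0.0601, 0.0949]
tool_rot: [1.255, 1.179, -1.255]
contact_force: [-2.0, 0.8, -0.3]
finger_gap: 0.153
```

step_arm([
  [0.0005,0,0],
  [0.0005,0,0],
  [0,0,0],
  [0,0,0],
], jaw=[-1,-1,-1,-1], twist=[0,0,0,0])

```text
time_s: 13.6
tool_pos: [0.5905, -0.0601, 0.0947]
tool_rot: [1.255, 1.178, -1.255]
contact_force: [-5.5, 0.7, 5.0]
finger_gap: 0.151
```

step_arm([
  [0,-0.0005,0],
  [0,0,0],
  [0,0,0],
  [0,0,0],
  [0,0,0],
  [0,0,0],
  [-0.01,0,0],
  [-0.02,0,0],
  [-0.03,0,0],
  [0,0,0],
  [0,0,0],
  [0,0,-0.0285],
  [0,0,0],
  [0,0,0],
  [0,0,0],
], jaw=[-1,-1,-0.3,-0.3,-0.3,-0.3,-0.3,-0.3,-0.3,-0.3,-0.3,-1,-1,-1,-1], twist=[0,0,0,0,0,0,0,0,0,0,0,0,0,0,0])

```text
time_s: 15.1
tool_pos: [0.5914, -0.032, 0.1532]
tool_rot: [1.255, 1.179, -1.256]
contact_force: [0.4, -1.0, -0.7]
finger_gap: -0.001
```

Run:
```python
from h import *
c=shot('wrist'); save('w6.png',c['frame']); W=cloud(c); T=tool(); st=manip.sense()
print(np.round(T,4).tolist(),st['contact_force'],st['finger_gap'],st['time_s'])
m=(abs(W[...,0]-.59)<.025)&(abs(W[...,1]+.05)<.05)
for a in np.arange(.062,.13,.006):
    P=W[m&(W[...,2]>a)&(W[...,2]<a+.006)]
    if len(P): print(round(a,3),len(P),np.round([P.min(0)[:2],P.max(0)[:2]],4).tolist())
v,u=np.nonzero(m&(W[...,2]>.07)&(W[...,2]<.13)); u0,v0=(u.min()+u.max())//2-50,(v.min()+v.max())//2-50
b=cv2.resize(c['frame'][v0:v0+100,u0:u0+100],(400,400),interpolation=3)
s=shot('side'); save('s6.png',s['frame']); a=cv2.resize(s['frame'][284:384,255:355],(400,400),interpolation=3)
save('w6c.png',np.hstack([b,a]))
```

```text
[[-0.0008, 0.998, -0.0631, 0.5915], [-0.0002, -0.0631, -0.998, -0.0321], [-1.0, -0.0008, 0.0002, 0.1533], [0.0, 0.0, 0.0, 1.0]] [ 0.15120712  0.02314503 -0.53680746] 0.0005988823840495012 15.15
0.062 1 [[0.6008, -0.0463], [0.6008, -0.0463]]
0.068 30 [[0.5803, -0.0469], [0.6016, -0.0444]]
0.074 184 [[0.5753, -0.0621], [0.6078, -0.0337]]
0.08 608 [[0.5717, -0.0601], [0.6101, -0.0336]]
0.086 334 [[0.5713, -0.0637], [0.6087, -0.0327]]
0.092 61 [[0.5854, -0.0386], [0.5991, -0.0316]]
0.098 393 [[0.5849, -0.0457], [0.5989, -0.0316]]
```

View pics/w6c.png

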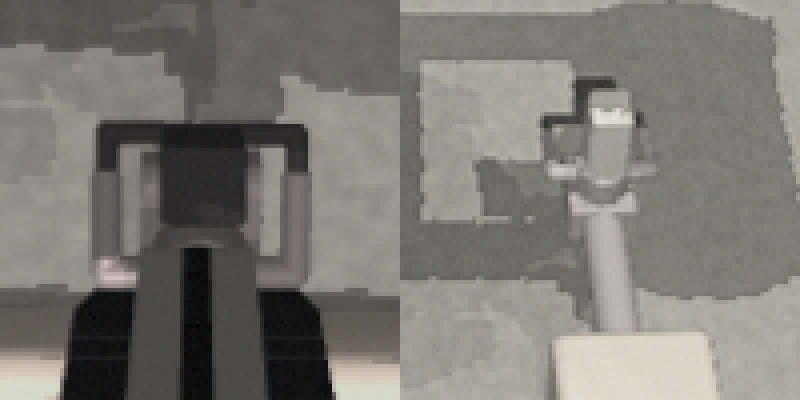

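step_arm([
  [0.02,0,0],
  [0.02,0,0],
  [0.006,0,0],
  [0.003,0,0],
  [0.003,0,0],
  [0.003,0,0],
  [0.003,0,0],
  [0,0,0],
], jaw=[-1,-1,-1,-1,-1,-1,-1,-1], twist=[0,0,0,0,0,0,0,0])

```text
time_s: 16.0
tool_pos: [0.5919, -0.0314, 0.096]
tool_rot: [1.255, 1.179, -1.254]
contact_force: [0.7, 0.6, 0.4]
finger_gap: 0.002
```

step_arm([
  [0.002,0,0],
  [0.002,0,0],
  [0.001,0,0],
  [0,0,0],
], jaw=[-1,-1,-1,-1], twist=[0,0,0,0])

```text
time_s: 16.4
tool_pos: [0.5916, -0.0315, 0.0905]
tool_rot: [1.255, 1.179, -1.255]
contact_force: [-0.6, 1.1, 0.3]
finger_gap: 0.0
```

step_arm([
  [0.001,0,0],
  [0.001,0,0],
  [0.001,0,0],
  [0,0,0],
], jaw=[-1,-1,-1,-1], twist=[0,0,0,0])

```text
time_s: 16.8
tool_pos: [0.5921, -0.0308, 0.0885]
tool_rot: [1.256, 1.179, -1.253]
contact_force: [0.2, 5.2, 3.7]
finger_gap: 0.001
```

step_arm([
  [0.001,0,0],
  [0.001,0,0],
  [0.001,0,0],
  [0,0,0],
], jaw=[-1,-1,-1,-1], twist=[0,0,0,0])

```text
time_s: 17.2
tool_pos: [0.5922, -0.0299, 0.0857]
tool_rot: [1.257, 1.18, -1.252]
contact_force: [-0.0, 8.6, 5.7]
finger_gap: -0.001
```

step_arm([
  [0.001,0,0],
  [0.001,0,0],
  [0.001,0,0],
  [0,0,0],
], jaw=[-1,-1,-1,-1], twist=[0,0,0,0])

```text
time_s: 17.6
tool_pos: [0.5918, -0.0308, 0.0818]
tool_rot: [1.255, 1.18, -1.254]
contact_force: [0.7, 2.8, 0.8]
finger_gap: 0.001
```

step_arm([
  [0.001,0,0],
  [0.001,0,0],
  [0,0,0],
  [0,0,0],
], jaw=[-1,-1,-1,-1], twist=[0,0,0,0])

```text
time_s: 18.0
tool_pos: [0.5915, -0.032, 0.0795]
tool_rot: [1.255, 1.179, -1.256]
contact_force: [0.4, -0.2, 0.0]
finger_gap: 0.003
```

Run:
```python
from h import *
s=shot('side'); save('s7.png',s['frame']); c=shot('wrist'); save('w7.png',c['frame'])
a=cv2.resize(s['frame'][284:384,255:355],(400,400),interpolation=3)
W=cloud(c); m=(abs(W[...,0]-.59)<.025)&(abs(W[...,1]+.045)<.03)
for z in np.arange(.056,.11,.006):
    P=W[m&(W[...,2]>z)&(W[...,2]<z+.006)]
    if len(P): print(round(z,3),len(P),np.round([P.min(0)[:2],P.max(0)[:2]],4).tolist())
q=px(c,[.591,-.04,.075]); f=c['frame'][q[1]-50:q[1]+50,q[0]-50:q[0]+50]
save('w7c.png',np.hstack([cv2.resize(f,(400,400),interpolation=3),a]))
```

```text
0.056 3 [[0.6086, -0.0535], [0.609, -0.0517]]
0.062 2 [[0.6087, -0.0532], [0.6088, -0.053]]
0.08 129 [[0.5801, -0.0258], [0.603, -0.0193]]
0.086 371 [[0.5783, -0.0256], [0.6053, -0.0191]]
0.092 432 [[0.5783, -0.0257], [0.6053, -0.0194]]
0.098 522 [[0.5782, -0.056], [0.6053, -0.0192]]
0.104 639 [[0.5782, -0.056], [0.6053, -0.0192]]
```

View pics/w7c.png

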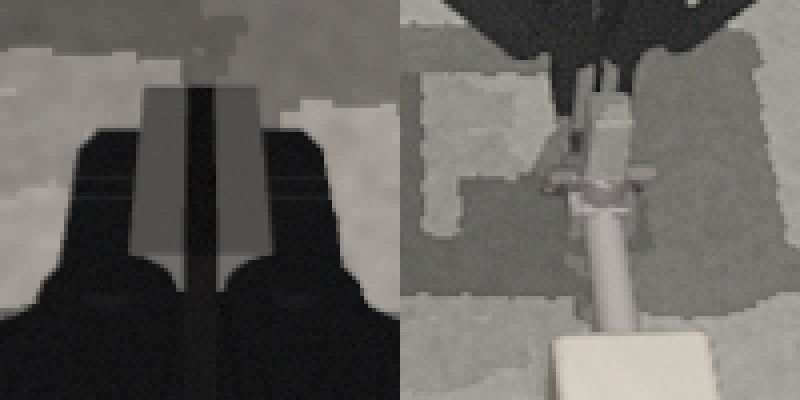

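step_arm([
  [0,0,-0.003],
  [0,0,-0.01],
  [-0.02,0,-0.01],
  [-0.04,0,0],
  [-0.03,0,0],
  [0,0,0.015],
  [0,0,0],
  [0,0,0],
], jaw=[-1,-1,-1,-1,-1,-1,-1,-1], twist=[0,0,0,0,0,0,0,0])

```text
time_s: 18.9
tool_pos: [0.5916, -0.0233, 0.1682]
tool_rot: [1.255, 1.181, -1.257]
contact_force: [-0.7, 0.1, -0.7]
finger_gap: 0.004
```

Run:
```python
from h import *
s=shot('side'); c=shot('wrist'); st=manip.sense(); print(st['tool_pos'],st['contact_force'],st['time_s'])
a=cv2.resize(s['frame'][284:384,255:355],(400,400),interpolation=3)
W=cloud(c); m=(abs(W[...,0]-.59)<.025)&(abs(W[...,1]+.045)<.03)
for z in np.arange(.05,.13,.006):
    P=W[m&(W[...,2]>z)&(W[...,2]<z+.006)]
    if len(P): print(round(z,3),len(P),np.round([P.min(0)[:2],P.max(0)[:2]],4).tolist())
q=px(c,[.591,-.05,.08]); y0=max(q[1]-50,0); f=c['frame'][y0:y0+100,q[0]-50:q[0]+50]
save('w8c.png',np.hstack([cv2.resize(f,(400,400),interpolation=3),a]))
```

```text
[ 0.59155091 -0.02308526  0.16807592] [-0.08273163  0.19217117  0.28988639] 19.0
0.056 32 [[0.5725, -0.0547], [0.6089, -0.0484]]
0.062 97 [[0.5726, -0.0551], [0.6087, -0.0343]]
0.068 276 [[0.5712, -0.058], [0.609, -0.0337]]
0.074 644 [[0.5712, -0.0634], [0.6089, -0.0365]]
0.08 137 [[0.5708, -0.0631], [0.6088, -0.0532]]
0.086 77 [[0.571, -0.0641], [0.6083, -0.0533]]
```

View pics/w8c.png

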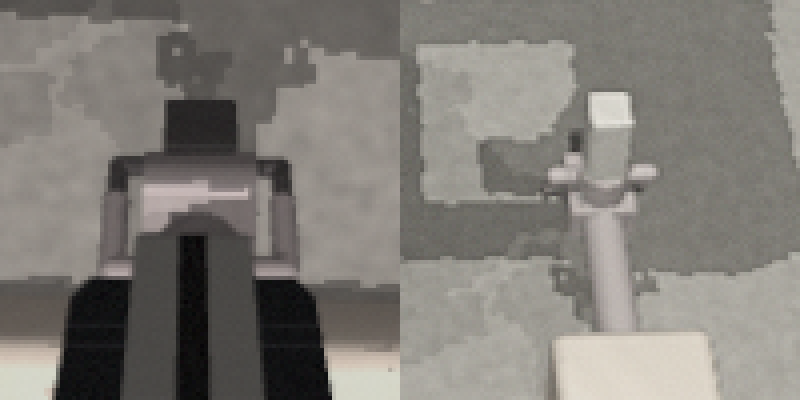

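Run:
```python
from h import *
W=cloud(shot('wrist')); P=W[(abs(W[...,0]-.5925)<.006)&(W[...,1]>-.042)&(W[...,1]<-.03)&(W[...,2]>.05)&(W[...,2]<.12)]
print(len(P),np.percentile(P[:,2],[2,50,98]),np.percentile(P[:,1],[2,98]))
W=cloud(shot('side')); G=W[(abs(W[...,0]-.59)<.012)&(abs(W[...,1]+.06)<.012)&(W[...,2]>.1)&(W[...,2]<.14)]
print('grip top',np.percentile(G[:,2],98))
if np.percentile(P[:,2],98)<.081: print(job.hand_in())
```

```text
221 [0.06728272 0.07421732 0.07909699] [-0.04154735 -0.03453362]
grip top 0.1241150848641446
the job is handed in; nothing more can be done
None
```

I pushed the silver hitch pin home through the cross hole, snapped its loop shut under the shaft end, and handed the job in at about 19 s of the 72 s allowed. The hand-in gives no verdict.

- **Insertion:** I took the pin from the stand and turned it to the rocker's yaw of about -3.6°. The hole measured about (0.590, -0.061) in the wrist camera, and the pin dropped straight in without a search. The collar stopped at the expected height, with about 5 N up and 5.5 N sideways at the tool.
- **Closing the loop:** I pressed the tab down with shut fingers beyond the tang's end. The force peaked at about 10 N and then fell to zero, which fits the loop snapping in.
- **Last checks:**
  - The top of the tab's lip is at 79.1 mm, exactly what a loop closed at 1.26 rad should give.
  - The bar lies under the tang.
  - The grip top read 124 mm against 122 mm nominal, within the 2 mm calibration.
  - The fingers are clear of everything.
- **What did not match:** I never clearly felt the 5–10 N push past the sprung balls. The tab also appeared about 2 mm farther out in y than calculated, within the camera error.
- **Not checked:** I did not re-measure the plain pin, dishes, bottle, beaker or marker at the end. The arm passed well above them, and I saw no sign of contact with any of them.

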